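# Rack the reel, then hold the dry-box open

### The arm

A 6-joint arm with a two-finger parallel gripper is mounted at the origin on the work surface. World frame = base frame: x ahead of the robot, y to its left, z up, the work surface at z = 0. Lengths are in mm, angles in rad, forces in N, time in s.
With the tool pointing down it reaches from about 275 to 750 mm from the base axis. Payload 10.2 kg.
Tool frame: the origin (TCP) lies between the finger pads; the fingertips stand 14 mm ahead of it and the grasp point (between the pads) lies 5 mm behind it (tip_reach is the distance from the TCP to the fingertips, in mm); z points along the fingers, y is the line along which they close (so a half turn about z gives the same grasp; the last joint's range is limited). The gripper opens to 85 mm and grips with 20 to 120 N. Pads are 22 mm wide; open, the fingers measure 114 mm over their backs; the gripper's body (76 mm by 85 mm) begins 54 mm behind the grasp point. The pads swing forward as they close: fully open they stand 13 mm farther back than shut.
Start: joints at [-1.49, 0.313, 1.498, -0, 1.331, -0.223], TCP at [157.04, -500.969, 245.294] pointing down, gripper open.
Joint ranges: [-2.94, 2.94], [-0.97, 2.17], [0.19, 2.56], [-1.23, 4.37], [0.02, 3.11], [-2.88, 2.88]. Speed limits (rad/s): [2.39, 2.39, 3.01, 3.14, 3.14, 3.14].

### API

Orientations are given as a unit quaternion [w, x, y, z].
In Python, from rig import * gives the robot as it stands.
- The arm moves only by the tool arm_command, never from a script. Its argument "steps" is a list that holds one entry, the list of rows, each a list of 7 numbers: the opening, from 0 (shut) to 1 (fully open), then the shift along the tool's x, y, z each as a share of 0.05 m, from -1 to 1, then the turn, a rotation vector about the tool's x, y, z each as a share of 0.15 rad, from -1 to 1. A call has 1 to 8 rows; each row shifts and turns the commanded pose from where the row before left it, along the tool's axes as they then stand; what a row does not reach is not made up. A row lasts 1/8 s, in which the tool goes at most 62.5 mm and 10.7 degrees, less where a joint would pass 70% of its speed; a pose out of reach is approached as far as the arm can. A call with a number of a shift or a turn outside -1 to 1 is refused whole. A call with a gripper value outside its range is refused whole. The fingers move at their own pace and stop on an object; "squeeze" is the grip in N (left out, the last holds). Time passes only in rows, so rows that do not move let the fingers close. It gives the time, the measured TCP pose, the force, the opening and the grip force at its end, in the units of the state.
- sense(): the state, without advancing time (a new reading comes with each control period).
- capture(name): name is "scene" or "top" or "wrist"; returns the picture (384x512x3 uint8, red, green, blue); there is no depth.
- get_calibration(name): a dict with "intrinsics" (3x3 intrinsics, pixels), "rvec" (rotation vector, rad) and "tvec" (3), from world to camera coordinates, as OpenCV has them; the wrist camera has in their place "T_tool_cam" (4x4, takes a point from camera to tool coordinates, whose origin is the TCP and whose axes are the flange's). Camera axes: x right, y down, z forward; pixel columns grow to the right and rows downward; lengths in mm; the calibration is good to about 2 mm. A picture is of the moment at which its call begins: read the wrist's pose just before it. get_calibration takes no time and is no camera call.
- finish_job(): hands the job in; it is judged then, once.
The state is a dict: "time_s": time; "joints": joint angles; "dq": joint speeds; "tau": joint torques, N m; "eef_pos": TCP position; "ee_rot": TCP orientation; "force": force on the tool from outside, world axes, zero at the start; "wrist_torque": the same for the moment, N m; "grip_width": opening from 0.0 (shut) to 1.0 (fully open); "grip_force": force on a finger pad.
Only numpy, scipy, OpenCV 4.12 (cv2) and the standard library are available. Lean on these libraries where they do the work, as an engineer would, in place of code of your own. Each camera call takes 0.05 s, during which the arm holds its last target. There are 200 camera calls.

### The job

The reels are about to be put away in the dry-box: take the reel out of the single holder, lower it on edge into the one empty slot of the four-slot rack until it is fully down (do not drop it) and let go of it. Then, with the gripper's fingers, lift the dry-box's lid by its bar and hold it open at 45 degrees, steady; finish while still holding it there, since it falls shut by itself. Leave the other reels and everything else on the bench as they are.

Things in the scene. Friction and masses are not known exactly. Their poses are not given: they have to be found in the camera images.
- reel: The reel to move: blue plastic, 178 mm diameter, 14 mm thick, on edge in the single holder. Origin at the disc's centre, y along its axle (thickness); it may have rolled about y. Seated in holder or slot, its centre is 110 mm and its rim's top 199 mm above the bench. About 0.16 kg. The holder's fins end 98 mm up, so its upper half is free to be pinched across the thickness from above.
- holder: The single-slot reel holder, dark steel, 170 x 50 mm on the bench, fixed. Origin at the middle of its underside; x runs along the slot (in the plane of the reel), y across it, z up. Built like one slot of the rack.
- rack: Four-slot reel rack, dark steel, 170 mm (x, along the slots) by 190 mm (y), fixed. Origin at the middle of its underside, z up. Slots at y = -69, -23, 23, 69 mm. Each is a pair of upright fins 20 mm apart inside, 130 mm long, tops 98 mm above the bench, the last 14 mm flared to 32 mm apart. A reel rests on two crossbars at x = -50 and 50 mm, which centre it in x. Three slots hold reels.
- slot: The empty slot of the rack (any of the four). Origin on the bench plane under the middle of the slot; x along the slot, y across it, z up. A reel fully down in it has its centre above this origin, 110 mm up, and its axle along y.
- reel_a: Another reel of the same look and size, standing seated in another slot of the rack, to be left alone. Origin at the disc's centre.
- reel_b: Another reel, like reel_a, standing in another slot of the rack, to be left alone.
- reel_c: Another reel, like reel_a, standing in another slot of the rack, to be left alone.
- dry_box: The dry-box: a grey metal box 200 x 200 mm, 100 mm high, closed by a flat aluminium lid 11 mm high over its rim, fixed to the bench. Origin at the middle of its underside; its front (lid bar) faces its own -x. The lid's hinge line is level, along y, at the far upper rim: x = +100 mm, z = 100 mm. The bar moves round it on an arc of radius 248 mm.
- dry_lid (a joint): Angle of the dry-box's lid: 0 closed (level), growing as its front edge rises, stop at 1.4 rad; 45 degrees is 0.785. The hinge is free: the lid (about 0.4 kg) falls shut from any angle when let go; lifting it at the bar takes about 2 N.
- lid_bar (a point): Middle of the lid's lifting bar: round steel, 12 mm diameter, along y, 110 mm free between two arms; 39 mm of open space between it and the lid's front edge, clear below too. Shut, its centre is 106 mm above the bench. It lies 248 mm from the hinge line along the lid and 6 mm above it. Frame turns with the lid (x towards the hinge when shut). The bar can turn in a pinching gripper.
- flat_reel: A reel lying flat, 178 mm in diameter, 14 mm high, a bystander. Origin at the centre of its underside.
- jar: A small jar, 56 mm in diameter, 75 mm high, a bystander. Origin at the centre of its underside.
- driver: A screwdriver lying on the bench, a bystander.
- tray: A small black open tray, 100 x 70 mm, 25 mm high, a bystander. Origin at the centre of its underside.
- scanner: A hand scanner lying on the bench, about 190 mm long, 35 mm high, a bystander.

How it is judged:
By the outcome, as a careful person would: the job done as asked, in the order asked, and still so for the second after the job is handed in, while the arm keeps its last pose, push and grip.
It also fails if it takes over 69 s, if anything falls off the work surface, if the arm or the gripper's body presses on something with over 40 N, if the wrist force passes 120 N, or if a joint passes its speed limit or range.

## Working session

There is one attempt and no reset: what is moved stays moved. The work goes in short steps, Python scripts to look and compute and a tool call to move; the robot and the scene stay as the last step left them, time stands still between calls to the robot, and variables do not carry over. Pictures are saved under pics/ and viewed, at most 10 in all, crops included, and the job is handed in when it is done.

Besides the shell and the picture viewer there is one more tool, called after "Call:" by a JSON object that holds its "op" and its "data", one argument or row to a line. arm_command: Moves the arm, as the interface text tells. Its arguments: {"type":"object","properties":{"steps":{"type":"array"},"squeeze":{"type":"number"}},"required":["steps"]}

```bash
ls; mkdir -p pics; python3 - <<'E'
from rig import *
import cv2
s=sense(); print({k:s[k] for k in('time_s','eef_pos','ee_rot','grip_width')})
for n in("scene","top"):
    cv2.imwrite(f"pics/{n}0.png",capture(n)[...,::-1]); print(n,get_calibration(n))
print(get_calibration("wrist"))
E
```

```text
pics
{'time_s': 0.0, 'eef_pos': array([ 157.0039981 , -500.73275238,  244.75117652]), 'ee_rot': array([-6.29059829e-04,  9.88486805e-01,  1.51305784e-01,  3.59601761e-05]), 'grip_width': 0.9976513519979859}
scene {'intrinsics': array([[385.0255634 ,   0.        , 249.28307917],
       [  0.        , 385.0255634 , 191.73613668],
       [  0.        ,   0.        ,   1.        ]]), 'rvec': array([ 2.3844483 ,  0.81543477, -0.27477769]), 'tvec': array([-469.29534283, -188.49264074, 1406.16992794])}
top {'intrinsics': array([[364.34550193,   0.        , 260.0302609 ],
       [  0.        , 364.34550193, 194.68252003],
       [  0.        ,   0.        ,   1.        ]]), 'rvec': array([ 2.13059804, -2.15267303,  0.15578094]), 'tvec': array([ 65.47338191, 586.89548254, 954.7954791 ])}
{'intrinsics': array([[344.45983259,   0.        , 258.26790175],
       [  0.        , 344.45983259, 192.24000444],
       [  0.        ,   0.        ,   1.        ]]), 'T_tool_cam': array([[-1.08921695e-04, -9.63888360e-01, -2.66306623e-01,
         6.66923291e+01],
       [ 9.99999433e-01,  1.77123682e-04, -1.05010189e-03,
        -4.44553433e-02],
       [ 1.05935020e-03, -2.66306586e-01,  9.63887794e-01,
        -1.28171109e+02],
       [ 0.00000000e+00,  0.00000000e+00,  0.00000000e+00,
         1.00000000e+00]])}
```

View pics/scene0.png

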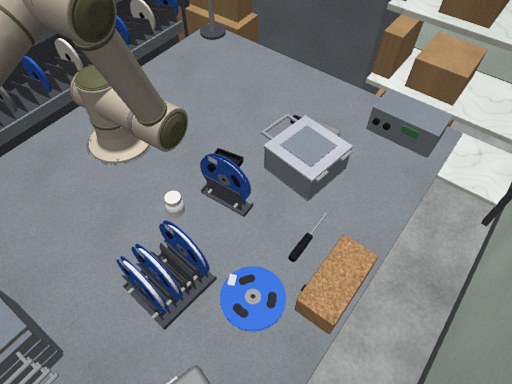

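View pics/top0.png

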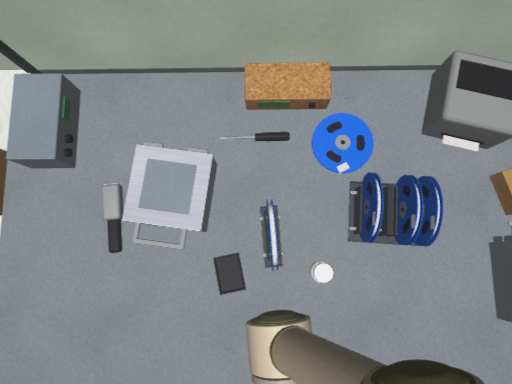

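The scene view shows the held reel at (225,175), the rack at (165,280) and the dry-box at (308,150). In the top view the held reel is at (272,235). The rack's reels are at columns 371, 407 and 430, so the gap is after the first. The lid corners are (137,145), (215,152), (203,231) and (124,222), and the bar runs about (133,243)-(184,247).

```bash
cat > h.py <<'E'
from rig import *
import cv2, numpy as np
from scipy.spatial.transform import Rotation as R
def cam(n,s=None):
    c=get_calibration(n)
    if n!="wrist":
        r=cv2.Rodrigues(c["rvec"])[0]; return c["intrinsics"],r.T,-r.T@c["tvec"]
    q=s["ee_rot"]; Rt=R.from_quat([q[1],q[2],q[3],q[0]]).as_matrix(); T=c["T_tool_cam"]
    return c["intrinsics"],Rt@T[:3,:3],Rt@T[:3,3]+s["eef_pos"]
def cast(c,uv,z):
    K,Rw,o=c; uv=np.atleast_2d(uv).astype(float)
    d=np.c_[(uv-K[:2,2])/[K[0,0],K[1,1]],np.ones(len(uv))]@Rw.T
    return o+d*((z-o[2])/d[:,2])[:,None]
def proj(c,P):
    K,Rw,o=c; p=(np.atleast_2d(P)-o)@Rw; return (p@K.T)[:,:2]/p[:,2:]
def blue(im):
    h=cv2.cvtColor(im,cv2.COLOR_RGB2HSV); return cv2.inRange(h,(100,110,40),(130,255,255))
E
python3 - <<'E'
from h import *
np.set_printoptions(precision=1,suppress=True)
c=cam("top"); print("cam",c[2])
im=cv2.imread("pics/top0.png")[...,::-1].copy()
m=cv2.morphologyEx(blue(im),cv2.MORPH_CLOSE,np.ones((5,5)))
for k in cv2.findContours(m,cv2.RETR_EXTERNAL,cv2.CHAIN_APPROX_NONE)[0]:
    if cv2.contourArea(k)<60: continue
    r=cv2.minAreaRect(k); b=cv2.boxPoints(r); print(r,cast(c,r[0],110),)
    i=np.argsort(b[:,1]); e=[b[i[:2]].mean(0),b[i[2:]].mean(0)]; print(" ends z110",cast(c,e,110)[:,:2].ravel())
print("lid",cast(c,[[137,145],[215,152],[203,231],[124,222]],111)[:,:2])
print("bar",cast(c,[[133,243],[184,247]],106)[:,:2])
print("rack base left",cast(c,[[350,181],[349,241]],0)[:,:2])
E
```

```text
cam [ 438.7   55.8 1031.9]
((272.77484130859375, 235.104248046875), (68.26386260986328, 7.928784370422363), 85.13549041748047) [[474.4  28.1 110. ]]
 ends z110 [560.8  34.2 390.4  22.2]
((419.0133056640625, 210.15435791015625), (48.002967834472656, 69.64081573486328), 2.2025980949401855) [[ 533.6 -343.7  110. ]]
 ends z110 [ 623.5 -353.9  446.2 -333.9]
((372.0700378417969, 207.46353149414062), (22.120250701904297, 69.10375213623047), 2.2457425594329834) [[ 541.7 -225.2  110. ]]
 ends z110 [ 631.2 -233.7  454.8 -217. ]
((342.5, 142.5), (59.0, 61.0), 90.0) [[ 713.2 -157.6  110. ]]
 ends z110 [ 793.8 -161.1  634.5 -154.2]
lid [[712.3 379.5]
 [691.1 175.3]
 [486.4 203.8]
 [511.2 404.3]]
bar [[458.3 381. ]
 [447.  252. ]]
rack base left [[ 631.2 -199.6]
 [ 460.1 -188.8]]
```

```bash
python3 - <<'E'
import cv2
im=cv2.imread("pics/top0.png")
a=cv2.resize(im[165:255,250:460],None,fx=3.8,fy=3.8,interpolation=cv2.INTER_CUBIC)
cv2.imwrite("pics/crop1.png",a)
E
```

```text
(no output)
```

View pics/crop1.png

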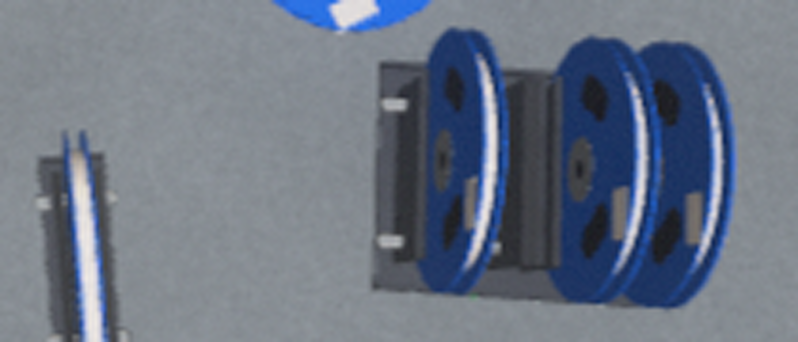

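The crop confirms the empty slot is the second from the left: reels are in slots 1, 3 and 4, with the gap near (525,170) in the crop. I'll move above the held reel for a close look.

Call:
{"op": "arm_command", "data": {
  "steps": [
    [[1,0.66,-0.585,-0.12,0,0,0],[1,0.66,-0.585,-0.12,0,0,0],[1,0.66,-0.585,-0.12,0,0,0],[1,0.66,-0.585,-0.12,0,0,0],[1,0.66,-0.585,-0.12,0,0,0],[1,0.66,-0.585,-0.12,0,0,0],[1,0.66,-0.585,-0.12,0,0,0],[1,0.66,-0.585,-0.12,0,0,0]]
  ]
}}

```text
time_s: 1.1
eef_pos: [339.4, -197.3, 293.4]
ee_rot: [-0.0, 0.989, 0.151, -0.0]
force: [0.9, -0.7, -0.4]
grip_width: 0.999
grip_force: 0.0
```

Call:
{"op": "arm_command", "data": {
  "steps": [
    [[1,0.66,-0.585,-0.12,0,0,0],[1,0.66,-0.585,-0.12,0,0,0],[1,0.66,-0.585,-0.12,0,0,0],[1,0.66,-0.585,-0.12,0,0,0],[1,0.66,-0.585,0,0,0,0.78],[1,0.56,-0.65,0,0,0,0.78],[1,0,0,0,0,0,0],[1,0,0,0,0,0,0]]
  ]
}}

```text
time_s: 2.1
eef_pos: [473.9, 27.1, 317.0]
ee_rot: [0.0, 0.999, 0.035, -0.0]
force: [0.6, -0.8, -0.6]
grip_width: 1.0
grip_force: 0.0
```

```bash
cat >> h.py <<'E'
def go(s,pos,yaw):
    "shift (in tool axes, shares of 50mm total) at current orientation and turn (shares) to tool-down pose with tool x at yaw deg"
    q=s["ee_rot"]; M=R.from_quat([q[1],q[2],q[3],q[0]]).as_matrix()
    a=np.radians(yaw); T=np.array([[np.cos(a),np.sin(a),0],[np.sin(a),-np.cos(a),0],[0,0,-1]]).T
    T=np.array([[np.cos(a),np.sin(a),0],[np.sin(a),-np.cos(a),0],[0,0,-1]])
    rv=R.from_matrix(M.T@T).as_rotvec()
    d=np.array(pos)-s["eef_pos"]
    print("shift now-axes",(M.T@d/50).round(3),"after-turn axes",(T.T@d/50).round(3),"turn",(rv/.15).round(3))
def st():
    s=sense(); q=s["ee_rot"]; M=R.from_quat([q[1],q[2],q[3],q[0]]).as_matrix()
    print(f"t={s['time_s']:.2f}",s["eef_pos"].round(1),"yaw",np.degrees(np.arctan2(M[1,0],M[0,0])).round(2),"z",M[:,2].round(3),"F",np.round(s["force"],1),"w",round(float(s["grip_width"]),3),"gf",np.round(s["grip_force"],1)); return s
E
python3 - <<'E'
from h import *
s=st(); c=cam("wrist",s); im=capture("wrist"); cv2.imwrite("pics/w1.png",im[...,::-1]); print(c[2])
print(proj(c,[[474,28,199],[474,28,110]]))
E
```

```text
t=2.10 [473.9  27.1 317. ] yaw 4.06 z [-0.001 -0.    -1.   ] F [ 0.6 -0.8 -0.6] w 1.0 gf 0.0
[540.48602604  31.74655969 445.1514439 ]
[[257.21789321 190.04298069]
 [257.54889017 166.55046088]]
```

View pics/w1.png

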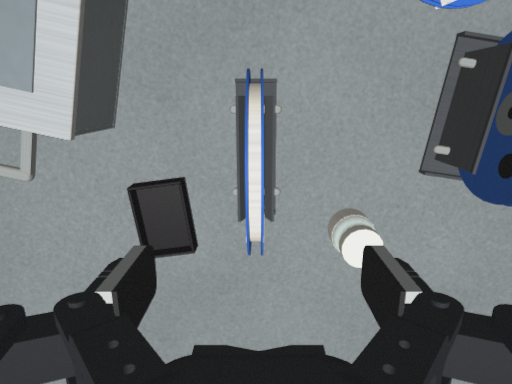

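The wrist view shows the reel edge-on at columns 247-264, rows 69-254, its plane nearly vertical in the image.

```bash
python3 - <<'E'
from h import *
s=st(); c=cam("wrist",s); im=cv2.imread("pics/w1.png")[...,::-1].copy()
m=blue(im)[60:262,235:275]; P=[]
for r in range(0,202,12):
    x=np.flatnonzero(m[r]); 
    if len(x): P.append((r+60,235+x.min(),235+x.max()+1))
print(P)
rows=np.flatnonzero(m.sum(1))+60; print(rows.min(),rows.max())
# row->z along rim: mid column ray at plausible z
K,Rw,o=c
ds=[]
for r in (rows.min(),rows.max()+1):
    d=Rw@np.linalg.solve(K,[255.6,r,1]); ds.append(d/np.linalg.norm(d))
b=ds[0]+ds[1]; b/=np.linalg.norm(b); h=np.arccos(ds[0]@ds[1])/2
C=o+b*89/np.sin(h); print("reel centre",C)
for r,a,e in P:
    # intersection of mid ray with the rim circle (near side)
    d=Rw@np.linalg.solve(K,[(a+e)/2,r,1]); d/=np.linalg.norm(d); w=o-C; B=w@d; D=B*B-(w@w-89**2)
    if D>=0: print(r,(o+d*(-B-D**.5)).round(1))
E
```

```text
t=2.15 [473.8  26.8 317.2] yaw 4.01 z [-0. -0. -1.] F [-0.4  0.1  0.1] w 1.003 gf 0.0
[(72, np.int64(247), np.int64(263)), (84, np.int64(246), np.int64(264)), (96, np.int64(245), np.int64(264)), (108, np.int64(245), np.int64(264)), (120, np.int64(244), np.int64(264)), (132, np.int64(244), np.int64(264)), (144, np.int64(244), np.int64(264)), (156, np.int64(244), np.int64(264)), (168, np.int64(244), np.int64(264)), (180, np.int64(244), np.int64(264)), (192, np.int64(245), np.int64(264)), (204, np.int64(245), np.int64(264)), (216, np.int64(245), np.int64(264)), (228, np.int64(246), np.int64(264)), (240, np.int64(247), np.int64(263)), (252, np.int64(248), np.int64(263))]
69 254
reel centre [475.95018503  29.77600604 107.69495681]
72 [560.6  35.8 134.6]
84 [550.1  34.9 156.7]
96 [540.8  34.5 168.4]
108 [532.1  33.9 176.7]
120 [523.5  33.6 182.8]
132 [515.1  33.  187.5]
144 [506.8  32.4 191.2]
156 [498.3  31.8 193.8]
168 [489.7  31.2 195.6]
180 [480.8  30.6 196.6]
192 [471.7  29.6 196.6]
204 [461.9  28.9 195.6]
216 [451.5  28.3 193.3]
228 [440.   27.1 189.1]
240 [426.5  26.3 181.6]
252 [407.7  24.8 164.6]
```

Call:
{"op": "arm_command", "data": {
  "steps": [
    [[0.7,0.038,-0.053,0.3,0,0,0],[0.6,0,0,0.7,0,0,0],[0.6,0,0,0.7,0,0,0],[0.6,0,0,0.6,0,0,0],[0.6,0,0,0.4,0,0,0],[0.6,0,0,0.25,0,0,0],[0.6,0,0,0,0,0,0],[0.3,0,0,0,0,0,0]]
  ],
  "squeeze": 30
}}

```text
time_s: 3.15
eef_pos: [476.2, 30.0, 170.4]
ee_rot: [0.0, 0.999, 0.035, 0.001]
force: [-0.2, 0.3, -0.9]
grip_width: 0.403
grip_force: 0.0
```

Call:
{"op": "arm_command", "data": {
  "steps": [
    [[0,0,0,0,0,0,0],[0,0,0,0,0,0,0],[0,0,0,0,0,0,0],[0,0,0,0,0,0,0],[0,0,0,0,0,0,0],[0,0,0,0,0,0,0]]
  ]
}}

```text
time_s: 3.9
eef_pos: [476.2, 29.9, 170.3]
ee_rot: [0.0, 0.999, 0.035, 0.001]
force: [-0.3, -1.7, 5.3]
grip_width: 0.157
grip_force: 34.9
```

```bash
python3 -c "
from h import *
st()"
```

```text
t=3.90 [476.2  29.9 170.3] yaw 4.0 z [ 0.001 -0.001 -1.   ] F [-0.3 -1.7  5.3] w 0.157 gf 34.9
```

Call:
{"op": "arm_command", "data": {
  "steps": [
    [[0,0,0,-0.2,0,0,0],[0,0,0,-0.5,0,0,0],[0,0,0,-0.8,0,0,0],[0,0,0,-0.9,0,0,0],[0,0,0,-0.9,0,0,0],[0,0,0,-0.7,0,0,0],[0,0,0,-0.2,0,0,0],[0,0,0.2,0,0,0,0]]
  ]
}}

```text
time_s: 4.9
eef_pos: [476.4, 20.2, 379.1]
ee_rot: [-0.0, 0.999, 0.035, -0.0]
force: [0.4, -0.2, -2.6]
grip_width: 0.16
grip_force: 33.9
```

Call:
{"op": "arm_command", "data": {
  "steps": [
    [[0,0,0.5,0,0,0,0],[0,0,0.8,0,0,0,0],[0,0,0.8,0,0,0,0],[0,0,0.8,0,0,0,0],[0,0,0.5,0,0,0,0],[0,0,0.2,0,0,0,0],[0,0,0,0,0,0,0],[0,0,0,0,0,0,0]]
  ]
}}

```text
time_s: 5.9
eef_pos: [489.1, -158.6, 379.6]
ee_rot: [-0.0, 0.999, 0.035, -0.0]
force: [-1.0, 0.3, -1.5]
grip_width: 0.162
grip_force: 33.9
```

```bash
python3 - <<'E'
from h import *
s=st(); c=cam("wrist",s); im=capture("wrist"); cv2.imwrite("pics/w2.png",im[...,::-1]); print(c[2])
cv2.imwrite("pics/top1.png",capture("top")[...,::-1]);cv2.imwrite("pics/scene1.png",capture("scene")[...,::-1])
E
```

```text
t=5.90 [ 489.1 -158.6  379.6] yaw 4.05 z [-0.  0. -1.] F [-1.   0.3 -1.5] w 0.162 gf 33.9
[ 555.61085346 -153.99146774  507.80071557]
```

View pics/w2.png

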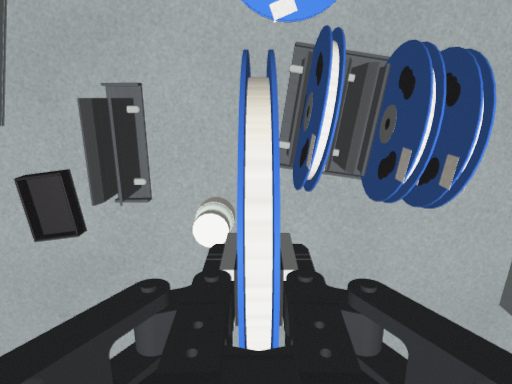

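The wrist view shows slot 1's reel with its hub at (307,110) and slot 3's hub at (389,124). The empty slot 2 lies between, around columns 345-365. The reel is held straight in the fingers.

```bash
python3 - <<'E'
from h import *
np.set_printoptions(precision=1,suppress=True)
s=st(); c=cam("wrist",s); t=cam("top")
im=cv2.imread("pics/w2.png")[...,::-1].copy()
h=cv2.cvtColor(im,cv2.COLOR_RGB2HSV)
def hub(im,x0,x1,y0,y1):
    h=cv2.cvtColor(im[y0:y1,x0:x1],cv2.COLOR_RGB2HSV); m=((h[...,1]<90)&(h[...,2]>30)).astype(np.uint8)
    n,l,stt,ce=cv2.connectedComponentsWithStats(m); return [(ce[i]+[x0,y0],stt[i,4]) for i in range(1,n) if stt[i,4]>40]
print(hub(im,299,318,90,130),hub(im,374,405,95,150))
W=cast(c,[[307.5,110.5],[388.5,124]],110); print("wrist hubs",W)
T=cast(t,[[366.6,207.1],[402.6,209.2]],110); print("top hubs",T)
for H in (W,T):
    d=H[1]-H[0]; print(np.linalg.norm(d),"axle dir yaw",np.degrees(np.arctan2(d[1],d[0]))+90,"mid",H.mean(0))
print("rack base",cast(c,[[297,44],[279,165]],3)[:,:2])
k=cast(c,[[351,77],[337,153],[297,69],[285,145]],21);print("knobs",k[:,:2])
# orthogonal view: blue extremes of slot 1 and 3 reels in wrist pic (tangent rows) 
m=blue(im)
for x0,x1,y0,y1 in((290,348,20,195),(360,447,35,205)):
    q=m[y0:y1,x0:x1]; k=max(cv2.findContours(q,0,cv2.CHAIN_APPROX_NONE)[0],key=len)[:,0]+[x0,y0]
    a,b=k[k[:,1].argmin()],k[k[:,1].argmax()]; print(a,b,k[:,0].min(),k[:,0].max())
E
```

```text
t=6.05 [ 489.1 -158.7  379.9] yaw 4.06 z [ 0. -0. -1.] F [-0.3  0.1 -1.3] w 0.16 gf 33.9
[(array([301.2, 104.1]), np.int32(173)), (array([308., 111.]), np.int32(181))] [(array([376.8, 108.6]), np.int32(212)), (array([387.8, 123.4]), np.int32(433))]
wrist hubs [[ 545.  -210.   110. ]
 [ 536.6 -303.5  110. ]]
top hubs [[ 542.8 -211.4  110. ]
 [ 536.5 -302.3  110. ]]
93.81536691838737 axle dir yaw -5.1068816412301175 mid [ 540.8 -256.7  110. ]
91.17777701307071 axle dir yaw -3.9750138054541964 mid [ 539.6 -256.9  110. ]
rack base [[ 628.7 -201.3]
 [ 460.5 -191.3]]
knobs [[ 590.3 -276. ]
 [ 487.  -270.8]
 [ 595.3 -202.7]
 [ 493.1 -196. ]]
[325  26] [306 190] 293 345
[411  40] [410 204] 361 446
```

```bash
python3 - <<'E'
from h import *
go(st(),[540,-264.5,385],-4.0)
E
```

```text
t=6.05 [ 489.1 -158.7  379.9] yaw 4.06 z [ 0. -0. -1.] F [-0.3  0.1 -1.3] w 0.16 gf 33.9
shift now-axes [ 0.865  2.183 -0.101] after-turn axes [ 1.163  2.04  -0.101] turn [ 0.    -0.002  0.938]
```

Call:
{"op": "arm_command", "data": {
  "steps": [
    [[0,0,0,-0.1,0,0,0.3],[0,0,0,0,0,0,0.64],[0,0.2,0.34,0,0,0,0],[0,0.38,0.7,0,0,0,0],[0,0.38,0.7,0,0,0,0],[0,0.2,0.3,0,0,0,0],[0,0,0,0,0,0,0],[0,0,0,0,0,0,0]]
  ]
}}

```text
time_s: 7.05
eef_pos: [539.6, -264.3, 385.1]
ee_rot: [-0.0, 0.999, -0.035, 0.0]
force: [0.6, -0.5, -1.8]
grip_width: 0.158
grip_force: 33.9
```

```bash
python3 - <<'E'
from h import *
s=st(); c=cam("wrist",s); im=capture("wrist"); cv2.imwrite("pics/w3.png",im[...,::-1]); print(c[2])
cv2.imwrite("pics/w3z.png",cv2.resize(im[0:260,120:420],None,fx=2.3,fy=2.3,interpolation=cv2.INTER_CUBIC)[...,::-1])
E
```

```text
t=7.05 [ 539.6 -264.3  385.1] yaw -4.03 z [ 0.  0. -1.] F [ 0.6 -0.5 -1.8] w 0.158 gf 33.9
[ 606.06165091 -269.16284286  513.28362011]
```

View pics/w3z.png

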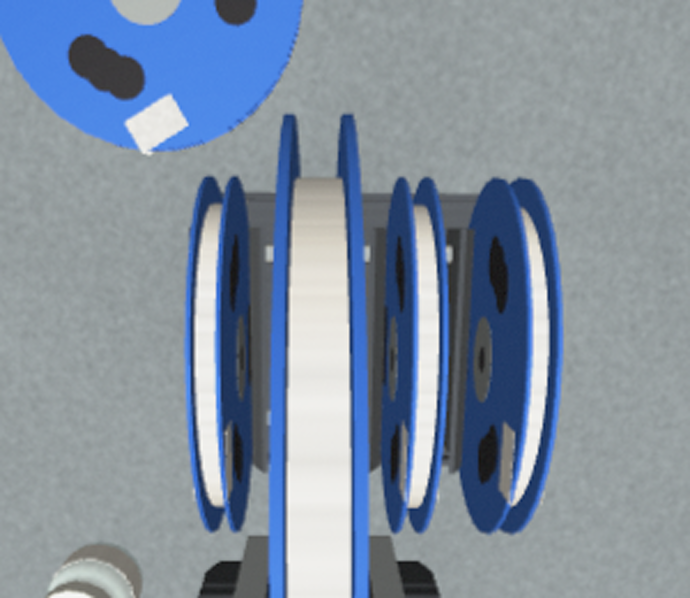

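The zoomed view shows the held reel centred between the slot 1 and slot 3 reels. In crop columns, the neighbours are at 186-251 and 383-448 (midpoint 317), and the held reel is at 271-369 (midpoint 320). Next I'll check this precisely from the mask.

```bash
python3 - <<'E'
from h import *
np.set_printoptions(precision=2,suppress=True)
s=st(); c=cam("wrist",s); K,Rw,o=c; im=cv2.imread("pics/w3.png")[...,::-1].copy(); m=blue(im)
for r in range(100,215,20):
    x=np.flatnonzero(m[r,195:320])+195; g=np.split(x,np.flatnonzero(np.diff(x)>1)+1); print(r,[(int(a[0]),int(a[-1])+1) for a in g if len(a)])
def cen(x0,x1):
    q=m[70:240,x0:x1]; rows=np.flatnonzero(q.sum(1)>=2)+70; cc=[]
    ds=[]
    for r in(rows.min(),rows.max()+1):
        x=np.flatnonzero(m[r if r==rows.min() else r-1,x0:x1])+x0
        d=Rw@np.linalg.solve(K,[x.mean()+.5,r,1]); ds.append(d/np.linalg.norm(d))
    b=sum(ds); b/=np.linalg.norm(b); h=np.arccos(ds[0]@ds[1])/2
    C=o+b*89/np.sin(h); print(rows.min(),rows.max(),C); return C
A=cen(198,231);B=cen(284,317); print("mid",(A+B)/2, "yaw",np.degrees(np.arctan2((A-B)[1],(A-B)[0]))-90)
E
```

```text
t=7.10 [ 539.5 -264.3  385.3] yaw -4.02 z [ 0. -0. -1.] F [-0.2  0.2 -1.4] w 0.161 gf 33.9
100 [(203, 207), (216, 228), (239, 246), (271, 278), (288, 300), (309, 314)]
120 [(201, 205), (214, 220), (223, 228), (238, 245), (272, 279), (288, 293), (295, 301), (311, 315)]
140 [(201, 204), (214, 223), (226, 228), (238, 245), (272, 280), (288, 290), (292, 302), (311, 315)]
160 [(201, 204), (214, 223), (227, 228), (237, 244), (273, 280), (287, 289), (293, 301), (311, 315)]
180 [(201, 205), (214, 229), (237, 244), (273, 280), (286, 301), (310, 314)]
200 [(203, 207), (216, 218), (221, 222), (225, 229), (237, 244), (273, 281), (286, 290), (297, 299), (308, 312)]
77 230 [ 542.33 -214.53  106.71]
77 231 [ 535.29 -313.05  109.37]
mid [ 538.81 -263.79  108.04] yaw -4.088128769824607
```

Call:
{"op": "arm_command", "data": {
  "steps": [
    [[0,0,-0.01,0.2,0,0,0],[0,0,0,0.45,0,0,0],[0,0,0,0.6,0,0,0],[0,0,0,0.6,0,0,0],[0,0,0,0.4,0,0,0],[0,0,0,0.3,0,0,0],[0,0,0,0.05,0,0,0],[0,0,0,0,0,0,0]]
  ]
}}

```text
time_s: 8.1
eef_pos: [539.9, -264.8, 255.4]
ee_rot: [0.0, 0.999, -0.036, 0.0]
force: [-0.3, 0.1, -1.9]
grip_width: 0.163
grip_force: 33.8
```

Call:
{"op": "arm_command", "data": {
  "steps": [
    [[0,0,0,0.2,0,0,0],[0,0,0,0.2,0,0,0],[0,0,0,0.2,0,0,0],[0,0,0,0.2,0,0,0],[0,0,0,0.2,0,0,0],[0,0,0,0.1,0,0,0],[0,0,0,0,0,0,0]]
  ]
}}

```text
time_s: 8.98
eef_pos: [539.7, -264.8, 199.5]
ee_rot: [-0.0, 0.999, -0.036, -0.0]
force: [-0.3, -0.5, -2.4]
grip_width: 0.163
grip_force: 33.9
```

No contact on entry, so I'm continuing down slowly.

Call:
{"op": "arm_command", "data": {
  "steps": [
    [[0,0,0,0.15,0,0,0],[0,0,0,0.15,0,0,0],[0,0,0,0.1,0,0,0],[0,0,0,0.07,0,0,0],[0,0,0,0.04,0,0,0],[0,0,0,0,0,0,0],[0,0,0,0,0,0,0]]
  ]
}}

```text
time_s: 9.85
eef_pos: [539.8, -264.8, 174.5]
ee_rot: [0.0, 0.999, -0.036, 0.0]
force: [0.4, 0.2, -1.3]
grip_width: 0.16
grip_force: 33.9
```

Call:
{"op": "arm_command", "data": {
  "steps": [
    [[0,0,0,0.03,0,0,0],[0,0,0,0.02,0,0,0],[0,0,0,0.02,0,0,0],[0,0,0,0,0,0,0]]
  ]
}}

```text
time_s: 10.35
eef_pos: [539.8, -264.8, 171.0]
ee_rot: [0.0, 0.999, -0.036, 0.0]
force: [-0.5, 0.2, -0.1]
grip_width: 0.161
grip_force: 34.2
```

Call:
{"op": "arm_command", "data": {
  "steps": [
    [[0,0,0,0.02,0,0,0],[0,0,0,0,0,0,0],[0,0,0,0,0,0,0]]
  ]
}}

```text
time_s: 10.72
eef_pos: [539.8, -264.9, 170.7]
ee_rot: [0.0, 0.999, -0.036, 0.0]
force: [-1.8, 1.3, 6.0]
grip_width: 0.161
grip_force: 35.0
```

Seated: there is 6 N of contact at the expected height. I'll open only slightly because of the neighbouring reels, then withdraw straight up.

Call:
{"op": "arm_command", "data": {
  "steps": [
    [[0.22,0,0,0,0,0,0],[0.3,0,0,0,0,0,0],[0.33,0,0,0,0,0,0],[0.33,0,0,0,0,0,0],[0.33,0,0,-0.1,0,0,0],[0.33,0,0,-0.2,0,0,0],[0.33,0,0,-0.4,0,0,0],[0.33,0,0,-0.6,0,0,0]]
  ]
}}

```text
time_s: 11.72
eef_pos: [539.5, -264.7, 235.6]
ee_rot: [-0.0, 0.999, -0.036, -0.0]
force: [-0.1, -0.0, -0.1]
grip_width: 0.326
grip_force: 0.0
```

Call:
{"op": "arm_command", "data": {
  "steps": [
    [[0.33,0,0,-0.8,0,0,0],[0.33,0,0,-0.8,0,0,0],[0.33,0,0,-0.8,0,0,0],[0.33,0,0,-0.5,0,0,0],[0.33,0,0,-0.2,0,0,0],[0.33,0,0,0,0,0,0]]
  ]
}}

```text
time_s: 12.48
eef_pos: [539.7, -264.8, 389.8]
ee_rot: [0.0, 0.999, -0.036, 0.0]
force: [0.6, -0.3, -0.4]
grip_width: 0.327
grip_force: 0.0
```

```bash
python3 - <<'E'
from h import *
s=st(); c=cam("wrist",s); K,Rw,o=c; im=capture("wrist"); cv2.imwrite("pics/w4.png",im[...,::-1])
t=capture("top"); a=cv2.resize(t[130:260,100:460],None,fx=2.1,fy=2.1)
b=cv2.resize(im[0:300],None,fx=1,fy=1)
v=np.zeros((600,760,3),np.uint8); v[:273,:756]=a[:273,:756]; v[280:580,:512]=b
cv2.imwrite("pics/chk.png",v[...,::-1]); cv2.imwrite("pics/top2.png",t[...,::-1]); print(proj(c,[[539,-264,199],[539,-264,110]]))
E
```

```text
t=12.47 [ 539.7 -264.8  389.8] yaw -4.08 z [ 0. -0. -1.] F [ 0.6 -0.3 -0.4] w 0.327 gf 0.0
[[257.5686361  171.10731623]
 [257.75258637 155.65779871]]
```

View pics/chk.png

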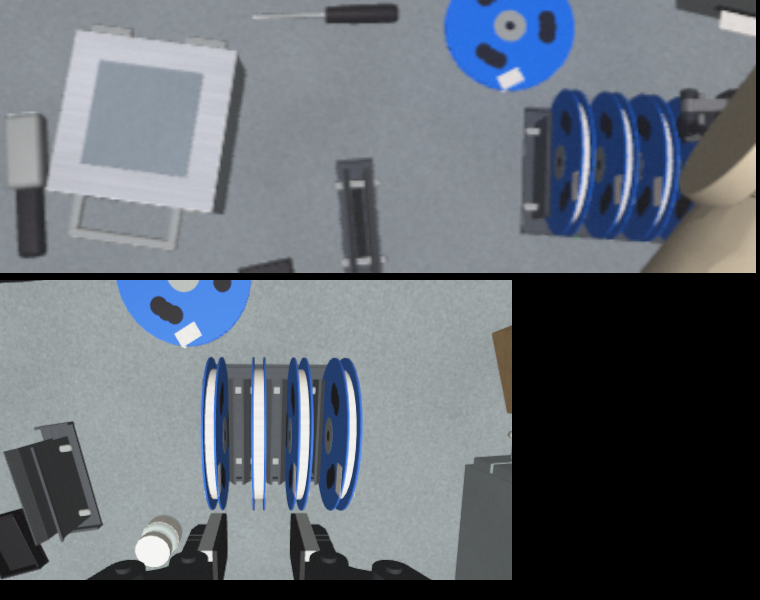

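The reel now sits in slot 2, level with its neighbours (wrist rows 357-510), and the holder is empty. The bar runs (75,236)-(177,246) in the upper crop. Next I'll go to it, with tool yaw about 83°.

Call:
{"op": "arm_command", "data": {
  "steps": [
    [[0.33,-0.184,-0.82,0,0,0,0],[0.33,-0.184,-0.82,0,0,0,0],[0.33,-0.184,-0.82,0,0,0,0],[0.33,-0.184,-0.82,0,0,0,0],[0.33,-0.184,-0.82,0,0,0,0],[0.33,-0.184,-0.82,0,0,0,0],[0.33,-0.184,-0.82,0,0,0,0],[0.33,-0.184,-0.82,0,0,0,0]]
  ]
}}

```text
time_s: 13.58
eef_pos: [489.0, 68.9, 388.8]
ee_rot: [-0.0, 0.999, -0.036, -0.001]
force: [0.3, -0.1, -0.3]
grip_width: 0.329
grip_force: 0.0
```

Call:
{"op": "arm_command", "data": {
  "steps": [
    [[0.5,-0.184,-0.82,0,0,0,0],[0.5,-0.184,-0.82,0,0,0,0],[0.5,-0.184,-0.82,0,0,0,0],[0.5,-0.184,-0.82,0,0,0,0],[0.5,-0.184,-0.82,0,0,0,0],[0.5,-0.184,-0.82,0,0,0,0],[0.5,0,0,0,0,0,-1],[0.5,0,0,0,0,0,-1]]
  ]
}}

```text
time_s: 14.58
eef_pos: [451.7, 317.4, 388.5]
ee_rot: [0.0, 0.993, 0.117, -0.001]
force: [0.7, -0.1, -0.7]
grip_width: 0.502
grip_force: 0.0
```

Call:
{"op": "arm_command", "data": {
  "steps": [
    [[0.5,0,0,0.2,0,0,-1],[0.5,0,0,0.2,0,0,-1],[0.5,0,0,0.2,0,0,-1],[0.5,0,0,0.2,0,0,-1],[0.5,0,0,0.2,0,0,-1],[0.5,0,0,0.2,0,0,-1],[0.5,0,0,0.2,0,0,-1],[0.5,0,0,0,0,0,-1]]
  ]
}}

```text
time_s: 15.58
eef_pos: [451.6, 316.7, 317.9]
ee_rot: [-0.001, 0.754, 0.657, -0.002]
force: [-0.3, -0.4, -0.4]
grip_width: 0.499
grip_force: 0.0
```

```bash
python3 - <<'E'
from h import *
s=st(); c=cam("wrist",s); im=capture("wrist"); cv2.imwrite("pics/w5.png",im[...,::-1])
t=cam("top"); b=cast(t,[[135.7,242.4],[184.3,247.1],[160,244.8]],106); print(b); print(proj(c,b)); print(s["joints"])
E
```

```text
t=15.57 [451.6 316.7 317.9] yaw 82.15 z [-0.003 -0.001 -1.   ] F [-0.3 -0.4 -0.4] w 0.499 gf 0.0
[[459.74770928 374.28264783 106.        ]
 [446.77638238 251.21142789 106.        ]
 [453.12871109 312.66359779 106.        ]]
[[260.07603608 106.74415257]
 [263.69000298 227.62135958]
 [261.84870667 170.15436447]]
[ 3.99126297e-01  3.35621134e-01  1.27925435e+00 -5.50551645e-06
  1.53013914e+00  5.36210001e-01]
```

View pics/w5.png

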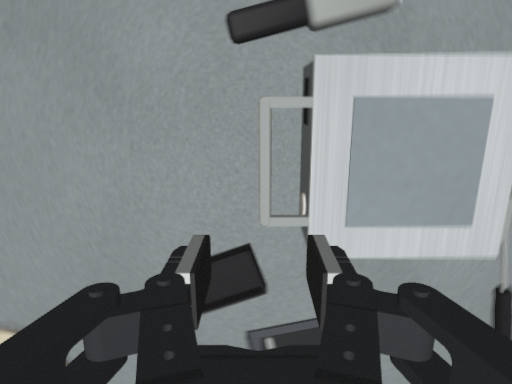

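The wrist view shows the bar vertical in the image: columns 260-271, rows 97-226, with the lid's front edge at column ~312. That is 41 px of clear space.

```bash
python3 - <<'E'
from h import *
np.set_printoptions(precision=1,suppress=True)
s=st(); c=cam("wrist",s); im=cv2.imread("pics/w5.png").astype(int)
for r in (112,125,140,160,180,200,213): print(r,im[r,252:280].mean(1).round().astype(int))
hsv=cv2.cvtColor(im.astype(np.uint8),cv2.COLOR_BGR2GRAY)
P=cast(c,[[265.5,100],[265.5,223],[265.5,161.5],[312,161.5]],106); print(P, np.linalg.norm(P[0]-P[1]))
E
```

```text
t=15.62 [451.7 316.7 318.4] yaw 82.48 z [-0. -0. -1.] F [-0.1  0.3  0.6] w 0.5 gf 0.0
112 [140 142 141 139 138 140 136 137 157 163 163 165 165 164 167 167 161 148
 128 122 137 140 139 138 138 140 140 140]
125 [139 140 139 139 139 140 136 140 158 163 163 166 164 165 166 167 162 147
 125 119 139 140 137 135 137 141 141 141]
140 [141 141 140 141 140 141 138 132 157 164 164 168 165 166 167 168 162 147
 123 114 138 139 143 144 140 138 137 137]
160 [138 136 134 136 141 142 141 130 156 165 164 168 164 165 167 167 161 146
 123 125 140 139 140 140 140 140 140 138]
180 [143 141 143 143 145 144 136 129 154 164 163 168 165 166 166 166 160 145
 121 126 139 137 139 142 144 142 141 139]
200 [142 142 141 143 143 141 138 137 153 163 164 166 165 166 166 167 161 142
 120 128 138 139 139 140 142 141 139 141]
213 [142 143 143 144 144 145 141 135 150 162 164 165 165 165 167 166 158 140
 122 134 145 146 145 146 143 144 144 142]
[[465.6 380.  106. ]
 [450.  256.1 106. ]
 [458.2 321.  106. ]
 [504.3 314.9 106. ]] 124.91809757358237
```

```bash
python3 - <<'E'
from h import *
go(st(),[458.2,318.5,100.5],82.8)
E
```

```text
t=15.62 [451.7 316.7 318.4] yaw 82.48 z [-0.002 -0.001 -1.   ] F [-0.1  0.3  0.6] w 0.5 gf 0.0
shift now-axes [0.058 0.135 4.358] after-turn axes [0.051 0.125 4.358] turn [-0.015  0.009 -0.038]
```

Call:
{"op": "arm_command", "data": {
  "steps": [
    [[0.4,0.055,0.13,0.4,0,0,-0.04],[0.4,0,0,0.7,0,0,0],[0.4,0,0,0.7,0,0,0],[0.4,0,0,0.7,0,0,0],[0.4,0,0,0.36,0,0,0],[0.4,0,0,0.1,0,0,0],[0.4,0,0,0,0,0,0],[0.4,0,0,0,0,0,0]]
  ]
}}

```text
time_s: 16.62
eef_pos: [459.2, 318.9, 172.6]
ee_rot: [0.0, 0.754, 0.657, 0.001]
force: [0.2, 0.3, -0.2]
grip_width: 0.403
grip_force: 0.0
```

```bash
python3 - <<'E'
from h import *
s=st(); c=cam("wrist",s); im=capture("wrist"); cv2.imwrite("pics/w6.png",im[...,::-1]); print(proj(c,[[458.2,318.5,106],[458.2+5,318.5+40,106]]))
E
```

```text
t=16.62 [459.2 318.9 172.6] yaw 82.18 z [ 0.001  0.001 -1.   ] F [ 0.2  0.3 -0.2] w 0.403 gf 0.0
[[257.74160027 214.90493057]
 [256.84528376 147.49011288]]
```

View pics/w6.png

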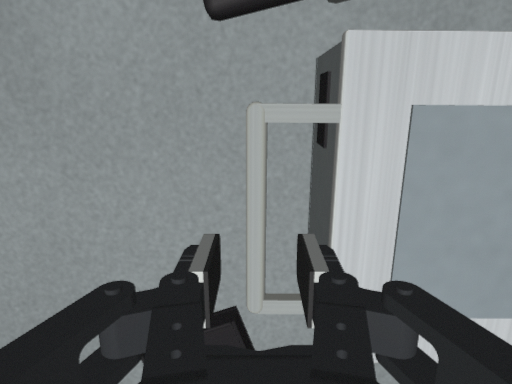

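Bar at columns 247-266 and predicted 257.7, so it is centred between the pads. Next I'll go down 72 mm and close.

Call:
{"op": "arm_command", "data": {
  "steps": [
    [[0.4,0,0,0.4,0,0,0],[0.4,0,0,0.5,0,0,0],[0.4,0,0,0.35,0,0,0],[0.4,0,0,0.19,0,0,0],[0.4,0,0,0,0,0,0],[0.4,0,0,0,0,0,0]]
  ]
}}

```text
time_s: 17.42
eef_pos: [459.3, 318.9, 100.6]
ee_rot: [0.0, 0.754, 0.657, 0.001]
force: [-0.4, -0.4, -0.1]
grip_width: 0.405
grip_force: 0.0
```

Call:
{"op": "arm_command", "data": {
  "steps": [
    [[0.2,0,0,0,0,0,0],[0,0,0,0,0,0,0],[0,0,0,0,0,0,0],[0,0,0,0,0,0,0],[0,0,0,0,0,0,0],[0,0,0,0,0,0,0]]
  ],
  "squeeze": 30
}}

```text
time_s: 18.18
eef_pos: [457.7, 319.0, 100.3]
ee_rot: [-0.001, 0.753, 0.657, -0.001]
force: [-9.0, -0.4, 7.9]
grip_width: 0.128
grip_force: 29.5
```

```bash
python3 - <<'E'
from h import *
s=st(); p=s["eef_pos"]; q=s["ee_rot"]; M=R.from_quat([q[1],q[2],q[3],q[0]]).as_matrix()
u=np.array([np.cos(np.radians(-7.2)),np.sin(np.radians(-7.2)),0])
b=lambda t:np.array([-248*np.cos(t)+6*np.sin(t),248*np.sin(t)+6*np.cos(t)])
prev=b(0)
for t in np.radians(np.arange(3,46,3)):
    d=b(t)-prev; prev=b(t); w=u*d[0]+[0,0,d[1]]; print(int(round(np.degrees(t))),(M.T@w/50).round(3))
d=b(np.pi/4)-b(0); print(p+u*d[0]+[0,0,d[1]])
E
```

```text
t=18.18 [457.7 319.  100.3] yaw 82.21 z [-0.003  0.    -1.   ] F [-9.  -0.4  7.9] w 0.128 gf 29.5
3 [ 0.     0.012 -0.259]
6 [ 0.     0.026 -0.258]
9 [ 0.     0.039 -0.257]
12 [ 0.     0.053 -0.254]
15 [ 0.001  0.066 -0.251]
18 [ 0.001  0.079 -0.247]
21 [ 0.001  0.092 -0.243]
24 [ 0.001  0.105 -0.238]
27 [ 0.001  0.117 -0.232]
30 [ 0.001  0.129 -0.226]
33 [ 0.001  0.14  -0.218]
36 [ 0.002  0.152 -0.211]
39 [ 0.002  0.163 -0.203]
42 [ 0.002  0.173 -0.194]
45 [ 0.002  0.183 -0.184]
[533.97880409 309.38343113 273.94916819]
```

The bar is pinched. Now I'll lift along the arc at 3° per row.

Call:
{"op": "arm_command", "data": {
  "steps": [
    [[0,0,-0.02,-0.15,0,0,0],[0,0,0.01,-0.259,0,0,0],[0,0,0.03,-0.258,0,0,0],[0,0,0.042,-0.256,0,0,0],[0,0,0.055,-0.253,0,0,0],[0,0,0.068,-0.25,0,0,0],[0,0,0.081,-0.246,0,0,0],[0,0,0.094,-0.242,0,0,0]]
  ]
}}

```text
time_s: 19.18
eef_pos: [479.7, 315.7, 196.6]
ee_rot: [0.002, 0.754, 0.657, 0.003]
force: [21.4, 1.2, -12.4]
grip_width: 0.125
grip_force: 30.2
```

```bash
cat >> h.py <<'E'
def left(s,deg):
    a=np.radians(-7.2); u=np.array([np.cos(a),np.sin(a),0]); t=np.radians(deg)
    b=lambda t:np.array([-248*np.cos(t)+6*np.sin(t),248*np.sin(t)+6*np.cos(t)])
    d=b(t)-b(0); T=np.array([457.7,319,100.3])+u*d[0]+[0,0,d[1]]
    q=s["ee_rot"]; M=R.from_quat([q[1],q[2],q[3],q[0]]).as_matrix()
    e=s["eef_pos"]-[457.7,319,100.3]; h=np.array([e@u-248,e[2]+6])
    print("angle est from z",np.degrees(np.arctan2(h[1],-h[0]))-np.degrees(np.arctan2(6,248)),"radius",np.hypot(*h),"left",(M.T@(T-s["eef_pos"])/50).round(3))
E
python3 -c "
from h import *
left(st(),45)"
```

```text
t=19.18 [479.7 315.7 196.6] yaw 82.15 z [ 0.007  0.    -1.   ] F [ 21.4   1.2 -12.4] w 0.125 gf 30.2
angle est from z 22.979852798962938 radius 247.85126863550013 left [ 0.025  1.104 -1.539]
```

Call:
{"op": "arm_command", "data": {
  "steps": [
    [[0,0,0.135,-0.222,0,0,0],[0,0,0.13,-0.215,0,0,0],[0,0,0.13,-0.208,0,0,0],[0,0,0.138,-0.2,0,0,0],[0,0,0.145,-0.192,0,0,0],[0,0,0.152,-0.182,0,0,0],[0,0,0.16,-0.17,0,0,0],[0,0,0.165,-0.15,0,0,0]]
  ]
}}

```text
time_s: 20.18
eef_pos: [533.1, 308.1, 274.0]
ee_rot: [-0.0, 0.753, 0.658, -0.001]
force: [-9.5, -6.3, 5.5]
grip_width: 0.122
grip_force: 30.5
```

Call:
{"op": "arm_command", "data": {
  "steps": [
    [[0,0,0,0,0,0,0],[0,0,0,0,0,0,0],[0,0,0,0,0,0,0]]
  ]
}}

```text
time_s: 20.55
eef_pos: [533.0, 308.1, 274.0]
ee_rot: [-0.0, 0.753, 0.658, -0.001]
force: [-8.6, -5.5, 5.9]
grip_width: 0.128
grip_force: 30.5
```

```bash
python3 - <<'E'
from h import *
s=st(); left(s,45)
t=capture("scene"); w=capture("wrist")
cv2.imwrite("pics/end.png",np.vstack([cv2.resize(t[60:240,200:400],(640,576))])[...,::-1]); cv2.imwrite("pics/w7.png",w[...,::-1]); print(s["tau"].round(1))
E
```

```text
t=20.55 [533.  308.1 274. ] yaw 82.23 z [-0.002 -0.001 -1.   ] F [-8.6 -5.5  5.9] w 0.128 gf 30.5
angle est from z 44.88396516843007 radius 248.64285211145875 left [0.028 0.015 0.001]
[  0.4 -47.2 -28.4   0.5  -2.6  -0. ]
```

View pics/end.png

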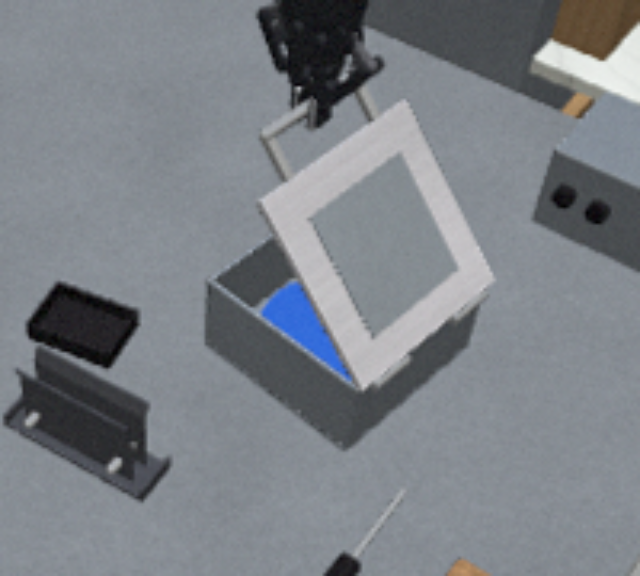

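The lid is up with the bar between the fingers. Its front corners are at crop (260,204) and (407,100). I'll check the angle independently from those.

```bash
python3 - <<'E'
from h import *
np.set_printoptions(precision=1,suppress=True)
c=cam("scene"); a=np.radians(-7.2); u=np.array([np.cos(a),np.sin(a),0]); v=np.array([-u[1],u[0],0])
org=np.array([458.,318.5,0])+148*u
def pt(x,z,y,t):
    t=np.radians(t); return org+u*(100-x*np.cos(t)+z*np.sin(t))+v*y+[0,0,100+x*np.sin(t)+z*np.cos(t)]
print("meas corners",[200+260/3.2,60+204/3.2],[200+407/3.2,60+100/3.2])
for t in(41,43,45,47,49): print(t,proj(c,[pt(203,11,-100,t),pt(203,11,100,t)]).ravel())
print("hinge corners meas",[200+367/3.2,60+388/3.2],[200+493/3.2,60+277/3.2],"model",proj(c,[pt(0,11,-100,45),pt(0,11,100,45)]).ravel())
E
```

```text
meas corners [281.25, 123.75] [327.1875, 91.25]
41 [280.1 123.5 323.5  91.8]
43 [281.5 123.1 325.1  91.2]
45 [282.9 122.7 326.6  90.7]
47 [284.5 122.4 328.3  90.2]
49 [286.  122.2 330.   89.9]
hinge corners meas [314.6875, 181.25] [354.0625, 146.5625] model [315.4 181.9 355.  147.2]
```

The picture agrees with 45° (within about 1°) and the arm is steady, so I'm handing in.

```bash
python3 -c "
from h import *
st(); print(finish_job())"
```

```text
t=20.65 [533.1 308.1 274. ] yaw 82.23 z [-0.002 -0.001 -1.   ] F [-9.  -5.7  5. ] w 0.125 gf 30.5
the job is handed in; nothing more can be done
None
```

The reel is fully down in the empty rack slot and released, and I handed the job in at 20.65 s with the gripper holding the dry-box lid steady at about 45°.

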